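# Move two washed bearings up the drain gutter

### The job

Two washed ball bearings stand on edge in the sloped drain gutter. First roll the drained one in the lower bay on up past the upper spring catch into the top bay, then roll the still wet one at the low end up past the lower catch into the lower bay, so that each is left behind its raised catch and cannot roll back. Push them with the fingertips only, never lifting them out of the gutter; do not let the wet bearing touch the drained one, and leave the caliper, the pliers and the oil filter where they are.

Things in the scene. Friction and masses are not known exactly. Their poses are not given: they have to be found in the camera images.
- drain_rack: the drain rack's foot, fixed to the bench: a grey base strip 320 x 70 mm with two grey legs that carry the gutter, and a small steel drip cup, 58 mm wide and 24 mm tall, under its low end. Origin on the bench under the middle of the gutter; x points level toward the gutter's high end, z up.
- gutter: the gutter, fixed on the legs: a straight steel channel, floor 350 mm long rising at 10 degrees from 42 to 103 mm above the bench. Origin on its floor at the low end, middle of its width; x runs up along the floor, z square to it. 17 mm wide inside, 22 outside; side walls only 14 mm above the floor; a 6 mm lip at the low end; a steel end stop 34 mm tall closes the top bay.
- bearing_1_centre (a point): centre of the drained ball bearing, 47 mm diameter, 14 mm wide, 0.08 to 0.17 kg, standing on edge in the gutter (axle line across it), at the start leaning back against the lower catch. Its centre is 23.5 mm off the gutter floor. Polished and oily (friction about 0.2). It rolls freely, and rolls back down if let go before a catch has risen behind it.
- bearing_2_centre (a point): centre of the freshly washed ball bearing, the same kind and size, at the start standing against the lip at the low end of the gutter; there is a gap of about 80 mm between the two bearings' rims.
- bearing_1: the drained bearing itself; the z axis is its axle line, the origin is on the axle line on one of its flat faces.
- bearing_2: the freshly washed bearing itself, axes as for the other.
- catch_low_tip (a point): tooth top of the raised lower catch (fixed point of the rack, 7 mm above the gutter floor). The catch is a sprung steel pawl 5 mm wide in a floor slot: a 28 mm ramp downhill, a square step uphill. A bearing pushed uphill presses it down (under 1 N); it springs up once the centre is 16.8 mm farther up the gutter than this point, where the bearing then rests against the step.
- catch_up_tip (a point): the same point of the upper catch, 130 mm farther up the gutter.
- stop_face (a point): middle of the downhill face of the end stop, at a bearing's centre height. A bearing touching it has its centre 23.5 mm before this point, measured along the gutter; that is 19.7 mm beyond where it comes to rest against the upper catch.
- catch_low (a joint): lower catch: 0 rad raised, about 0.3 pressed level with the gutter floor.
- catch_up (a joint): upper catch: 0 rad raised, about 0.3 pressed level with the gutter floor.
- caliper: bystander: steel vernier caliper, 74 x 236 x 15 mm, lying flat on the bench on the far side of the rack; origin under its middle.
- pliers: bystander: pliers with red handles, 52 x 166 x 14 mm, lying flat on the bench between the rack and the robot; origin under their middle.
- oil_filter: bystander: blue and white oil filter, 69 mm diameter, 90 mm tall, standing upright beyond the rack toward its high end; origin under its middle.
Things that resemble listed ones, but are neither listed nor needed, are in the scene too. Leave any purple look-alike of the bearing_2 alone.

How it is judged:
By the outcome, as a careful person would: the job done as asked, in the order asked, and still so for the second after the job is handed in, with the robot touching nothing.
It also fails if it takes over 54 s, if anything falls off the work surface, if the arm or the gripper's body presses on something with over 40 N, if the wrist force passes 120 N, or if a joint passes its speed limit or range.

### The arm

A 6-joint arm with a two-finger parallel gripper is mounted at the origin on a cart in front of the work surface, level with it; the furniture and walls round the work are solid. World frame = base frame: x ahead of the robot, y to its left, z up, the work surface at z = 0. Lengths are in mm, angles in rad, forces in N, time in s.
With the tool pointing down it reaches from about 250 to 800 mm from the base axis. Payload 3.9 kg.
Tool frame: the origin (TCP) lies on the centre line of the jaws, within the pads' length; the fingertips stand 8 mm ahead of it and the grasp point (between the pads) lies 11 mm behind it; z points along the fingers, y is the line along which they close (so a half turn about z gives the same grasp; the last joint's range is limited). The gripper opens to 85 mm and grips with 20 to 120 N. Pads are 22 mm wide; open, the fingers measure 114 mm over their backs; the gripper's body (76 mm by 85 mm) begins 54 mm behind the grasp point. The pads swing forward as they close: fully open they stand 13 mm farther back than shut.
Start: joints at [-1.237, 0.26, -0.138, 1.173, 0, 1.571], TCP at [172.004, -496.014, 239.304] pointing down, gripper open.
Joint ranges: [-2.78, 2.78], [-0.83, 1.72], [-1.28, 1.37], [-1.9, 2.12], [-1.57, 1.48], [-3.14, 3.14]. Speed limits (rad/s): [2.57, 2.57, 3.14, 3.14, 3.14, 3.14].

### API

Orientations are given as a rotation vector (axis times angle).
In Python, from rig import telemetry, viewer, workorder, spotter gives the robot as it stands.
- The arm moves only by the tool step_arm, never from a script. Its argument "steps" is one flat list of numbers, 7 for each row, row after row: the shift along the world's x, y, z as a fraction of full scale, then the turn, a rotation vector about the world's x, y, z as a fraction of full scale, then the finger opening in mm, from 0 to 85.4. A call has 1 to 5 rows; each row shifts and turns the commanded pose from where the row before left it; what a row does not reach is not made up. Full scale, the value 1, is 1 m for a shift and 0.5 rad for a turn. A row lasts 1/8 s, in which the tool goes at most 62.5 mm and 10.7 degrees, less where a joint would pass 70% of its speed; a pose out of reach is approached as far as the arm can. A call with a number of a shift or a turn outside -1 to 1 is refused whole. A call with a gripper value outside its range is refused whole. The fingers move at their own pace and stop on an object; the grip force is fixed at half the most. Time passes only in rows, so rows that do not move let the fingers close. It gives the time, the measured TCP pose, the force, the opening and the grip force at its end, in the units of the state.
- telemetry.sense(): the state, without advancing time (a new reading comes with each control period).
- viewer.get_image(name): name is "scene" or "top"; returns a dict with "pixels" (384x512x3 uint8, red, green, blue), "vertical_fov" (degrees; the focal length in pixels is half the picture's height over the tangent of half this angle, whatever the lens; pixels are square), "cx", "cy" (the principal point, pixels), "T" (4x4, takes a point from camera to world coordinates). Camera axes: x right, y up, looking along -z (the intrinsics and any distortion apply to the point x, -y, -z); pixel columns grow to the right and rows downward; lengths in mm; the calibration is good to about 2 mm. A picture is of the moment at which its call begins. There is no depth.
- workorder.close_job(): hands the job in; it is judged then, once.
Trained networks look in the newest picture that a camera, given by its name, has taken for a name from the list of things; names that differ only in an ending like _2 or _b are one class to them, and where a whole thing is asked for, a point or a joint stands for the part that bears it (a point fixed in the world has none). Each returns a list of dicts, best first, with "p" (0 to 1); they miss things now and then, are a little off and sometimes report something else, mostly with a low value. They report only what shows in the picture. A call takes as long as a camera call. They do not tell look-alikes from the thing itself.
- spotter.search_frame(thing, camera): "point" ([x, y, z] in mm, in world coordinates, good to about 4 mm: the middle of the surface that is visible of it).
- spotter.regions_of(thing, camera): "region" (384x512 bool, what is visible of it).
The state is a dict: "clock": time; "qpos": joint angles; "dq": joint speeds; "joint_torque": joint torques, N m; "ee_pos": TCP position; "tcp_rot": TCP orientation; "wrist_force": force on the tool from outside, world axes, zero at the start; "ft_torque": the same for the moment, N m; "finger_gap": finger opening in mm; "grasp_force": force on a finger pad.
Only numpy, scipy, OpenCV 4.12 (cv2) and the standard library are available. Lean on these libraries where they do the work, as an engineer would, in place of code of your own. Each camera call takes 0.05 s, during which the arm holds its last target. There are 200 camera calls.

## Working session

There is one attempt and no reset: what is moved stays moved. The work goes in short steps, Python scripts to look and compute and a tool call to move; the robot and the scene stay as the last step left them, time stands still between calls to the robot, and variables do not carry over. Pictures are saved under pics/ and viewed, at most 10 in all, crops included, and the job is handed in when it is done.

Besides the shell and the picture viewer there is one more tool, called after "Call:" as name(argument=value, ...), one argument or row to a line, values as JSON. step_arm: Moves the arm, as the interface text tells. Shift numbers are shares of 1 m and turn numbers shares of 0.5 rad, none past 1 either way. Its arguments: {"type":"object","properties":{"steps":{"type":"array"}},"required":["steps"]}

```bash
mkdir -p pics
python3 - <<'E'
from rig import telemetry, viewer, spotter
import cv2,numpy as np
for c in("scene","top"):
    r=viewer.get_image(c); cv2.imwrite(f"pics/{c}0.png",r["pixels"][:,:,::-1])
    print(c,{k:(np.round(v,3).tolist() if k=="T" else v) for k,v in r.items() if k!="pixels"})
    for t in("bearing_1","gutter","drain_rack","caliper","pliers","oil_filter","catch_low","stop_face","bearing_1_centre","catch_low_tip"):
        try: print(t,[(np.round(d["point"]).tolist(),round(d["p"],2)) for d in spotter.search_frame(t,c)])
        except Exception as e: print(t,e)
print(telemetry.sense())
E
```

```text
scene {'vertical_fov': 56.15847625118518, 'cx': 256.5780233826951, 'cy': 194.0611795107417, 'T': [[-0.907, 0.21, -0.364, 261.343], [-0.42, -0.407, 0.811, 674.817], [0.022, 0.889, 0.458, 499.549], [0.0, 0.0, 0.0, 1.0]]}
bearing_1 [([464.0, -68.0, 25.0], 0.81), ([561.0, 32.0, 97.0], 0.74), ([475.0, -153.0, 28.0], 0.67), ([562.0, -94.0, 76.0], 0.55)]
gutter [([559.0, 131.0, 85.0], 0.63)]
drain_rack []
caliper [([689.0, -68.0, 7.0], 0.6), ([553.0, 118.0, 8.0], 0.41)]
pliers [([454.0, 118.0, 16.0], 0.98), ([556.0, 130.0, 84.0], 0.7)]
oil_filter [([675.0, 176.0, 56.0], 0.68)]
catch_low []
stop_face [([559.0, 132.0, 86.0], 0.91)]
bearing_1_centre [([559.0, 37.0, 96.0], 0.51)]
catch_low_tip [([561.0, 129.0, 90.0], 0.63)]
top {'vertical_fov': 44.0833094068533, 'cx': 252.63178406379762, 'cy': 189.54447605163352, 'T': [[-0.019, 0.988, -0.156, 422.18], [-1.0, -0.019, 0.002, -0.387], [-0.001, 0.156, 0.988, 991.795], [0.0, 0.0, 0.0, 1.0]]}
bearing_1 [([560.0, 24.0, 105.0], 0.79), ([478.0, -160.0, 44.0], 0.75), ([462.0, -76.0, 41.0], 0.67), ([563.0, -105.0, 90.0], 0.59)]
gutter [([562.0, 96.0, 81.0
[... 380 characters left out ...]
1.1, 'qpos': array([-1.23698080e+00,  2.59988875e-01, -1.38115715e-01,  1.17270823e+00,
        8.63395383e-06,  1.57078762e+00]), 'dq': array([ 4.34545179e-05, -1.62370879e-03,  6.57739566e-04, -7.85020550e-04,
        1.67291788e-04,  6.03578944e-04]), 'joint_torque': array([ 1.22024881e-03, -4.05624533e+01,  2.54240745e+01,  1.14312352e-03,
        1.53826204e-04,  4.00877326e-06]), 'ee_pos': array([ 172.01196116, -495.99843175,  239.30419428]), 'tcp_rot': array([-3.09791486e+00, -5.21935543e-01, -9.07029622e-06]), 'wrist_force': array([-0.14887468,  1.17888722, -0.49183693]), 'ft_torque': array([ 0.02692025, -0.00561328,  0.00891592]), 'grasp_force': 0.0, 'finger_gap': 85.20276520785731}
```

View pictures.

View pics/scene0.png

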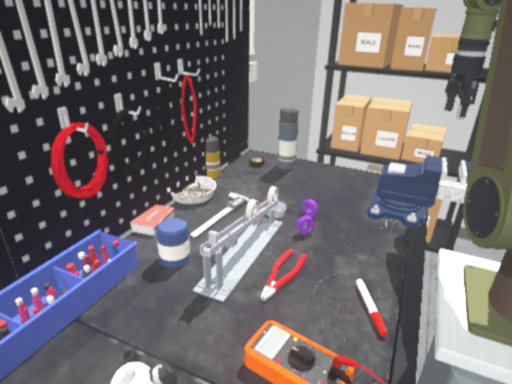

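View pics/top0.png

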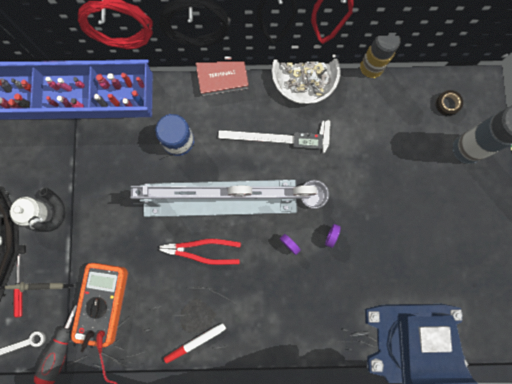

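Run:
```python
import cv2,numpy as np
a=cv2.imread("pics/top0.png")[165:235,120:340]; cv2.imwrite("pics/topc.png",cv2.resize(a,None,fx=3.6,fy=3.6,interpolation=cv2.INTER_CUBIC))
a=cv2.imread("pics/scene0.png")[180:300,180:330]; cv2.imwrite("pics/scenec.png",cv2.resize(a,None,fx=5,fy=5,interpolation=cv2.INTER_CUBIC))
```

```text
(no output)
```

View pics/topc.png

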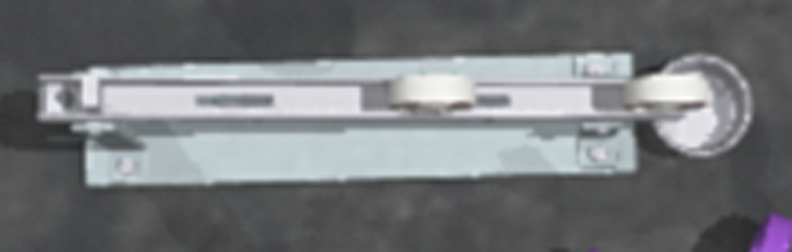

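View pics/scenec.png

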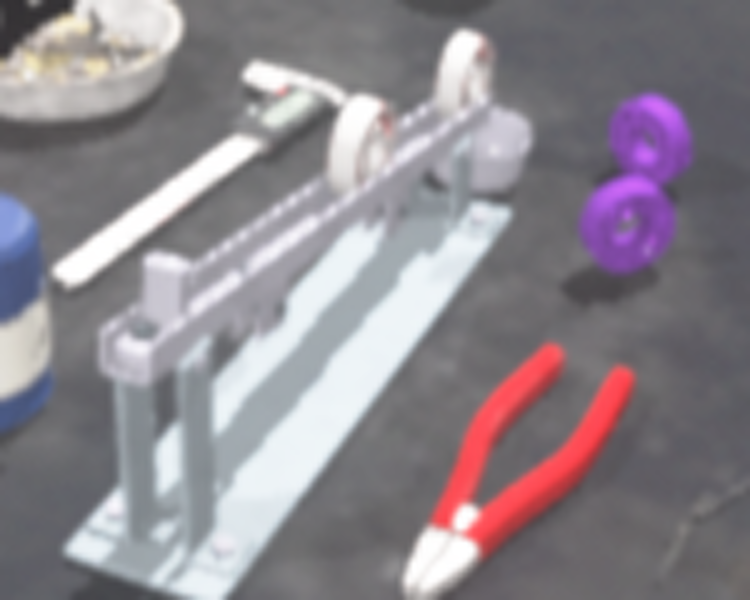

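```bash
cat > h.py <<'E'
import cv2,numpy as np
from scipy.optimize import least_squares
from rig import viewer,spotter,telemetry
def proj(r,P):
    T=np.array(r["T"]);f=192/np.tan(np.radians(r["vertical_fov"]/2))
    c=(np.atleast_2d(P)-T[:3,3])@T[:3,:3]
    return np.c_[r["cx"]+f*c[:,0]/-c[:,2], r["cy"]-f*c[:,1]/-c[:,2]]
t10=np.radians(10)
def frame(x0,y0,yaw):  # gutter: s up, w across, n normal
    h=np.array([np.cos(yaw),np.sin(yaw),0]);z=np.array([0,0,1.])
    return np.array([x0,y0,42.]),h*np.cos(t10)+z*np.sin(t10),np.cross(z,h),z*np.cos(t10)-h*np.sin(t10)
def cyl(F,s):
    o,u,w,n=F;a=np.linspace(0,2*np.pi,73)[:,None]
    c=o+s*u+23.5*n
    return np.vstack([c+23.5*(np.cos(a)*u+np.sin(a)*n)+k*w for k in(-7,7)])
def regs(cam):
    r=viewer.get_image(cam)
    return r,[(d["p"],d["region"]) for d in spotter.regions_of("bearing_1",cam)]
def ext(uv): # left,right,top
    return np.array([uv[:,0].min(),uv[:,0].max(),uv[:,1].min()])
E
python3 - <<'E'
from h import *
import pickle
D={}
for c in("top","scene"):
    r,R=regs(c);out=[]
    for p,m in R:
        v,u=np.nonzero(m);e=np.array([u.min(),u.max()+1,v.min()]);rgb=r["pixels"][m].mean(0).round()
        print(c,round(p,2),e,v.max()+1,m.sum(),rgb)
        if rgb[1]>120: out.append(e)
    D[c]=(r,sorted(out,key=lambda e:e[0] if c=="top" else e[0]))
pickle.dump(D,open("D.pkl","wb"))
def res(q,full=False):
    F=frame(*q[:3]);o=[]
    for i,c in enumerate(("top","scene")):
        r,E=D[c]
        for s,e in zip(q[3:5],E): o.append(ext(proj(r,cyl(F,s)))-.5*0-e+q[5+2*i:7+2*i][[0,0,1]]*1)
    return np.r_[np.concatenate(o),q[5:]*1]
S=least_squares(res,[560,-110,1.57,143,16,0,0,0,0])
print(S.x.round(3));print(res(S.x).round(1))
F=frame(*S.x[:3])
for c in D:
    r=D[c][0];im=cv2.resize(r["pixels"][:,:,::-1].copy(),None,fx=4,fy=4,interpolation=cv2.INTER_CUBIC)
    def L(P,col):cv2.polylines(im,[np.int32(proj(r,P)*4)],False,col,1)
    o,u,w,n=F
    for k in(-11,11):L([o+k*w+14*n,o+350*u+k*w+14*n],(0,0,255))
    for s in(126.2,256.2):L([o+s*u-5*w+7*n,o+s*u+5*w+7*n],(255,0,0))
    for s in S.x[3:5]:L(cyl(F,s),(0,255,0))
    a=im[660:860,480:1280] if c=="top" else im[740:1180,760:1220]
    cv2.imwrite(f"pics/fit_{c}.png",a)
E
```

```text
top 0.63 [326 340 224] 247 213 [124.  71. 160.]
top 0.62 [228 252 186] 196 230 [197. 196. 193.]
top 0.54 [294 316 186] 196 198 [199. 198. 195.]
top 0.54 [280 300 235] 254 193 [126.  73. 163.]
scene 0.73 [302 318 200] 217 203 [144.  81. 185.]
scene 0.71 [296 314 217] 234 246 [138.  81. 175.]
scene 0.69 [245 259 200] 220 205 [217. 211. 211.]
scene 0.51 [267 279 187] 205 149 [216. 210. 210.]
[ 5.63270e+02 -8.95070e+01  1.57300e+00  1.17793e+02 -1.24410e+01
  1.07000e-01  3.65000e-01 -4.36000e-01 -1.94000e-01]
[-0.3  0.2 -0.5 -1.1  1.1  0.1  0.1  0.3  0.1  0.1 -0.1  0.1  0.1  0.4
 -0.4 -0.2]
```

Run:
```python
from h import *
import pickle
D=pickle.load(open("D.pkl","rb"))
def res(q):
    F=frame(*q[:3]);o=[]
    for i,c in enumerate(("top","scene")):
        r,E=D[c]
        for s,e in zip((q[3],15.7) if c=="top" else (q[3],15.7),E): o.append(ext(proj(r,cyl(F,s)))-e+q[4+2*i:6+2*i][[0,0,1]])
    return np.r_[np.concatenate(o),q[4:]*.7]
S=least_squares(res,[560,-110,1.57,143,0,0,0,0])
print(S.x.round(3));print(res(S.x).round(1))
F=frame(*S.x[:3]);o,u,w,n=F;ims=[]
for i,c in enumerate(D):
    r=D[c][0];k=4;off=S.x[4+2*i:6+2*i]
    im=cv2.resize(r["pixels"][:,:,::-1].copy(),None,fx=k,fy=k,interpolation=cv2.INTER_CUBIC)
    def L(P,col):cv2.polylines(im,[np.int32((proj(r,P)+off)*k)],False,col,1)
    for j in(-11,11):L([o+j*w+14*n,o+350*u+j*w+14*n],(0,0,255))
    for s in(126.2,256.2):L([o+s*u-5*w+7*n,o+s*u+5*w+7*n],(255,0,0))
    L([o+316*u-8*w,o+316*u-8*w+34*n,o+316*u+8*w+34*n,o+316*u+8*w],(255,0,255))
    for s in(S.x[3],15.7):L(cyl(F,s),(0,200,0))
    ims.append(im[680:840,500:1300] if c=="top" else im[740:1180,760:1220])
b=np.zeros((600,800,3),np.uint8);b[:160]=ims[0];b[160:600,:460]=ims[1];cv2.imwrite("pics/fit.png",b)
```

```text
[ 5.62334e+02 -1.15609e+02  1.57200e+00  1.45216e+02  5.92000e-01
  3.61000e-01 -6.79000e-01  9.45000e-01]
[-0.4  0.2 -0.4 -1.2  1.1  0.2  0.1  0.3 -0.3  0.  -0.1 -0.1  0.4  0.3
 -0.5  0.7]
```

View pics/fit.png

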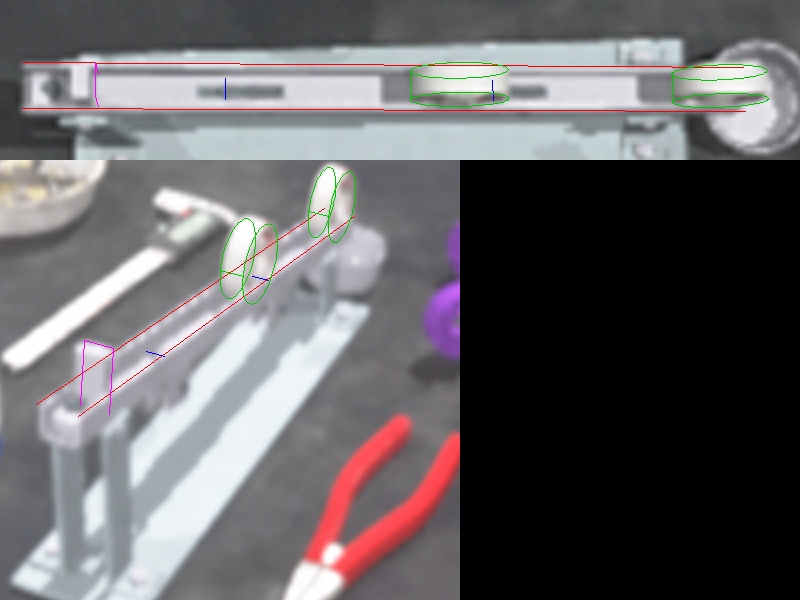

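Call:
step_arm(
  steps=[0.02,0.03,0.045,0,0,0.31,0,0.03,0.04,0.03,0,0,0.31,0,0.035,0.05,0,0,0,0.31,0,0.035,0.05,0,0,0,0.31,0,0.035,0.05,0,0,0,0.31,0],
)

```text
clock: 1.92
ee_pos: [327.9, -274.5, 314.6]
tcp_rot: [2.666, 1.659, 0.001]
wrist_force: [0.7, -0.2, -0.3]
finger_gap: -0.0
grasp_force: 0.0
```

Call:
step_arm(
  steps=[0.04,0.045,0,0,0,0.31,0,0.04,0.045,0,0,0,0.31,0,0.04,0.04,0,0,0,0.31,0,0.04,0.04,0,0,0,0,0,0.04,0.04,0,0,0,0,0],
)

```text
clock: 2.55
ee_pos: [528.2, -64.5, 314.5]
tcp_rot: [2.217, 2.225, 0.0]
wrist_force: [0.2, -0.5, 0.9]
finger_gap: -0.0
grasp_force: 0.0
```

Call:
step_arm(
  steps=[0.017,0.016,-0.05,0,0,0,0,0.017,0.016,-0.05,0,0,0,0,0,0,-0.05,0,0,0,0,0,0,-0.045,0,0,0,0,0,0,-0.02,0,0,0,0],
)

```text
clock: 3.18
ee_pos: [558.9, -33.7, 96.2]
tcp_rot: [-2.215, -2.222, 0.005]
wrist_force: [-0.4, 0.9, 0.5]
finger_gap: 0.2
grasp_force: 0.0
```

```bash
cat > look.py <<'E'
import sys
from h import *
F=frame(562.3,-115.6,1.572);b=np.zeros((600,800,3),np.uint8)
p=telemetry.sense()["ee_pos"];ims=[]
for c,off in(("top",(.6,.36)),("scene",(-.7,.9))):
    r=viewer.get_image(c);im=cv2.resize(r["pixels"][:,:,::-1].copy(),None,fx=4,fy=4,interpolation=cv2.INTER_CUBIC)
    for q,col in((p+[0,0,-8],(0,255,0)),(p+[0,11,-8],(0,0,255))):
        cv2.circle(im,np.int32((proj(r,q)[0]+off)*4).tolist(),2,col,-1)
    ims.append(im[680:840,500:1300] if c=="top" else im[740:1180,760:1220])
b[:160]=ims[0];b[160:600,:460]=ims[1];cv2.imwrite(f"pics/{sys.argv[1]}.png",b)
E
python3 look.py l1
```

```text
(no output)
```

View pics/l1.png

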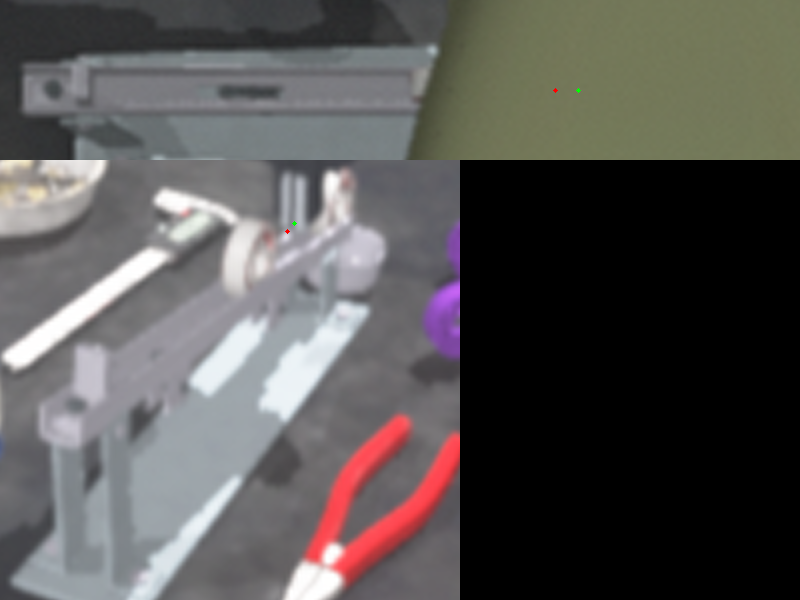

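Call:
step_arm(
  steps=[0.002,0.006,-0.005,0,0,0,0,0,0.008,0,0,0,0,0,0,0.008,0.001,0,0,0,0,0,0.008,0.0014,0,0,0,0,0,0.008,0.0014,0,0,0,0],
)

```text
clock: 3.9
ee_pos: [563.3, 4.6, 98.7]
tcp_rot: [2.217, 2.224, 0.001]
wrist_force: [0.8, -0.7, 0.3]
finger_gap: 0.1
grasp_force: 0.3
```

```bash
python3 look.py l2
```

```text
(no output)
```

View pics/l2.png

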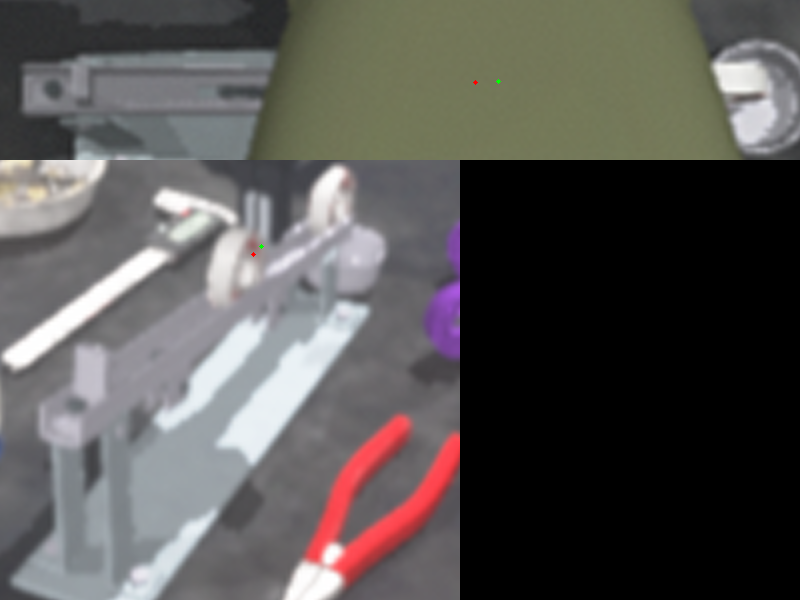

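Call:
step_arm(
  steps=[0,0.003,-0.002,0,0,0,0,0,0.008,-0.001,0,0,0,0,0,0.008,0.0014,0,0,0,0,0,0.008,0.0014,0,0,0,0,0,0.008,0.0014,0,0,0,0],
)

```text
clock: 4.62
ee_pos: [563.1, 39.6, 99.5]
tcp_rot: [2.218, 2.225, 0.0]
wrist_force: [-0.5, -0.8, 0.7]
finger_gap: 0.2
grasp_force: 0.3
```

Call:
step_arm(
  steps=[0,0.008,0.0014,0,0,0,0,0,0.008,0.0014,0,0,0,0,0,0.008,0.0014,0,0,0,0,0,0.008,0.0014,0,0,0,0,0,0.008,0.0014,0,0,0,0],
)

```text
clock: 5.25
ee_pos: [563.0, 79.4, 106.4]
tcp_rot: [2.218, 2.225, -0.0]
wrist_force: [0.3, -1.3, 0.1]
finger_gap: 0.1
grasp_force: 0.3
```

```bash
cat > where.py <<'E'
from h import *
r,R=regs("scene")
for p,m in R:
    if r["pixels"][m].mean(0)[1]<110: continue
    v,u=np.nonzero(m);e=np.array([u.min(),u.max()+1,v.min()]);F=frame(562.3,-115.6,1.572)
    S=least_squares(lambda q:ext(proj(r,cyl(F,q[0])))+[-.7,-.7,.9]-e,[150],diff_step=1e-3)
    print(round(p,2),e,"s",S.x.round(1),"res",S.fun.round(1))
t=telemetry.sense();print(t["ee_pos"],t["wrist_force"])
E
python3 where.py
```

```text
0.73 [227 242 212] s [234.5] res [-1.1  0.5 -1.3]
0.66 [266 280 186] s [14.2] res [ 1.2 -0.9  0.7]
[563.16020233  79.96386081 106.46571191] [-0.02368489 -0.73039316  0.99404927]
```

Call:
step_arm(
  steps=[0,0.008,0.0014,0,0,0,0,0,0.008,0.0014,0,0,0,0,0,0.008,0.0014,0,0,0,0,0,0.008,0.0014,0,0,0,0,0,0.008,0.0014,0,0,0,0],
)

```text
clock: 5.98
ee_pos: [563.0, 119.6, 113.4]
tcp_rot: [-2.218, -2.225, -0.0]
wrist_force: [0.4, -0.8, 0.4]
finger_gap: 0.3
grasp_force: 0.3
```

Call:
step_arm(
  steps=[0,0.006,0.001,0,0,0,0,0,0,0,0,0,0,0],
)

```text
clock: 6.22
ee_pos: [563.1, 125.6, 114.4]
tcp_rot: [2.217, 2.226, 0.0]
wrist_force: [0.8, 1.1, -0.1]
finger_gap: -0.2
grasp_force: 0.0
```

```bash
python3 where.py; python3 look.py l3
```

```text
0.55 [215 231 219] s [283.] res [-1.4  0.8 -1.2]
0.46 [266 279 187] s [18.9] res [ 0.5 -0.5  0.1]
[562.90680743 124.98566001 114.21148621] [-0.02193347  0.40011247  0.38169956]
```

View pics/l3.png

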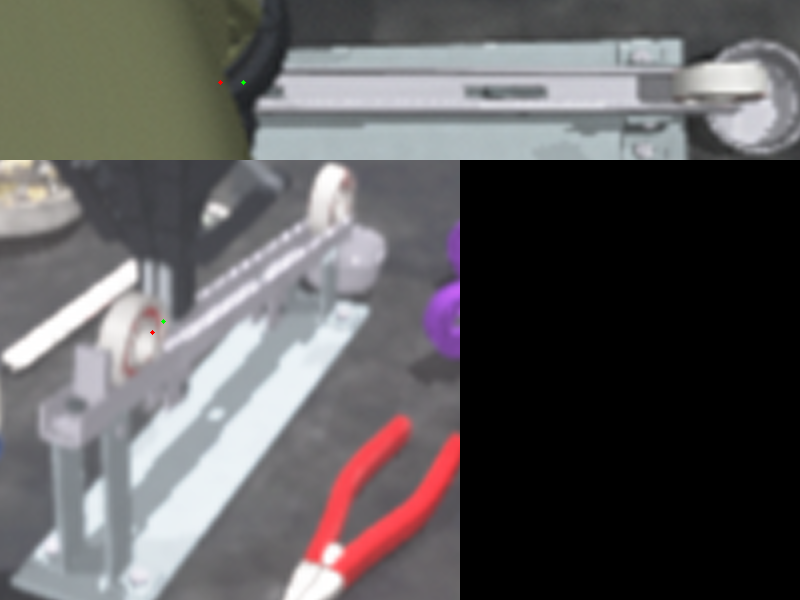

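Call:
step_arm(
  steps=[0,-0.004,-0.0007,0,0,0,0,0,-0.004,-0.0007,0,0,0,0,0,-0.004,-0.0007,0,0,0,0,0,-0.006,-0.001,0,0,0,0,0,-0.008,-0.001,0,0,0,0],
)

```text
clock: 7.05
ee_pos: [563.0, 98.5, 110.1]
tcp_rot: [2.218, 2.225, -0.0]
wrist_force: [0.1, 0.8, -0.2]
finger_gap: 0.3
grasp_force: 0.0
```

```bash
python3 where.py; python3 look.py l4
```

```text
0.54 [217 234 217] s [272.6] res [-0.6  0.2 -0.8]
0.48 [267 279 187] s [15.7] res [ 0.  -0.1 -0.2]
[562.81106281  98.00413967 110.05935927] [ 0.01357784 -0.24819452  0.91219298]
```

View pics/l4.png

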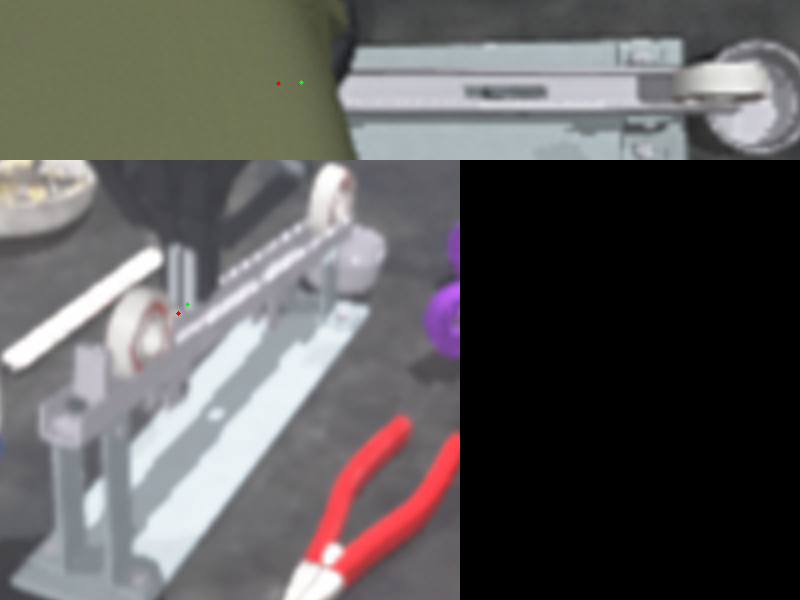

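Call:
step_arm(
  steps=[0,-0.01,0.04,0,0,0,0,0,-0.056,0,0,0,0,0,0,-0.056,0,0,0,0,0,0,-0.056,0,0,0,0,0,0,-0.056,0,0,0,0,0],
)

```text
clock: 7.88
ee_pos: [563.2, -136.5, 150.4]
tcp_rot: [2.217, 2.225, 0.001]
wrist_force: [0.4, -0.1, -0.1]
finger_gap: -0.1
grasp_force: 0.0
```

Call:
step_arm(
  steps=[0,-0.032,0,0,0,0,0,0,0,-0.03,0,0,0,0,0,0,-0.04,0,0,0,0,0,0,-0.011,0,0,0,0,0,0,0,0,0,0,0],
)

```text
clock: 8.5
ee_pos: [562.7, -166.7, 68.9]
tcp_rot: [-2.217, -2.224, 0.001]
wrist_force: [0.0, 0.1, 0.8]
finger_gap: -0.2
grasp_force: 0.0
```

```bash
python3 where.py; python3 look.py l5
```

```text
0.62 [217 233 217] s [274.2] res [-1.   0.8 -0.5]
0.59 [266 280 187] s [16.1] res [ 1.  -1.2 -0.1]
[ 564.20025378 -167.08561829   70.55658766] [ 0.47665487 -0.56003419  0.55750464]
```

View pics/l5.png

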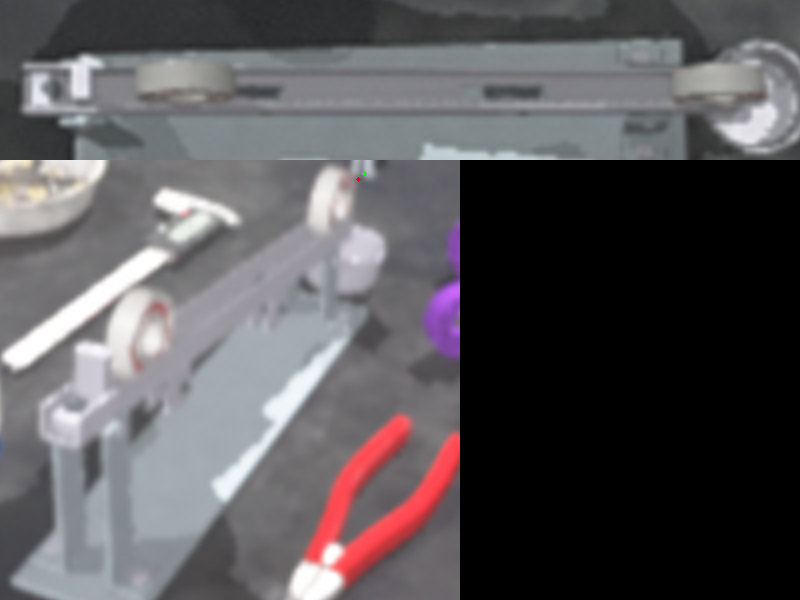

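Call:
step_arm(
  steps=[0,0.01,0,0,0,0,0,0,0.008,0,0,0,0,0,0,0.008,0,0,0,0,0,0,0.008,0.001,0,0,0,0,0,0.008,0.0014,0,0,0,0],
)

```text
clock: 9.32
ee_pos: [563.0, -124.5, 71.7]
tcp_rot: [2.218, 2.225, -0.0]
wrist_force: [0.2, -0.2, 1.4]
finger_gap: 0.2
grasp_force: 0.3
```

Call:
step_arm(
  steps=[0,0.008,0.0014,0,0,0,0,0,0.008,0.0014,0,0,0,0,0,0.008,0.0014,0,0,0,0,0,0.008,0.0014,0,0,0,0,0,0.008,0.0014,0,0,0,0],
)

```text
clock: 9.95
ee_pos: [563.0, -84.5, 78.7]
tcp_rot: [-2.218, -2.225, 0.0]
wrist_force: [0.8, -0.8, 0.8]
finger_gap: 0.3
grasp_force: 0.3
```

```bash
python3 where.py
```

```text
0.79 [217 234 218] s [273.6] res [-0.9 -0.1 -1.6]
0.45 [258 272 192] s [69.9] res [ 0.5 -0.7 -0.2]
[563.01356323 -83.98887674  78.73329223] [-0.51779422 -0.74650371  0.00147606]
```

Call:
step_arm(
  steps=[0,0.008,0.0014,0,0,0,0,0,0.008,0.0014,0,0,0,0,0,0.008,0.0014,0,0,0,0,0,0.008,0.0014,0,0,0,0,0,0.008,0.0014,0,0,0,0],
)

```text
clock: 10.68
ee_pos: [563.0, -44.4, 85.7]
tcp_rot: [2.218, 2.225, 0.0]
wrist_force: [0.0, -0.5, -0.0]
finger_gap: -0.1
grasp_force: 0.2
```

Call:
step_arm(
  steps=[0,0.008,0.0014,0,0,0,0,0,0.008,0.0014,0,0,0,0,0,0.008,0.0014,0,0,0,0,0,0.008,0.0014,0,0,0,0,0,0.008,0.0014,0,0,0,0],
)

```text
clock: 11.3
ee_pos: [563.0, -4.5, 92.7]
tcp_rot: [-2.218, -2.225, 0.0]
wrist_force: [0.9, -0.7, 0.7]
finger_gap: -0.1
grasp_force: 0.3
```

```bash
python3 where.py
```

```text
0.84 [216 234 217] s [274.4] res [-0.1 -0.2 -0.5]
0.7 [244 258 201] s [152.5] res [-0.4  0.1 -0.5]
[563.07496756  -4.02885268  92.76964357] [-0.78301082  0.89666047  0.97691106]
```

Call:
step_arm(
  steps=[0,0.004,0.0007,0,0,0,0,0,0,0,0,0,0,0,0,-0.004,-0.0007,0,0,0,0,0,-0.004,-0.0007,0,0,0,0,0,-0.004,-0.0007,0,0,0,0],
)

```text
clock: 12.02
ee_pos: [562.9, -13.5, 91.1]
tcp_rot: [-2.218, -2.224, 0.0]
wrist_force: [0.1, -0.3, -0.3]
finger_gap: 0.1
grasp_force: 0.0
```

Call:
step_arm(
  steps=[0,-0.006,-0.001,0,0,0,0,0,-0.006,-0.001,0,0,0,0,0,-0.006,-0.001,0,0,0,0,0,0,0,0,0,0,0],
)

```text
clock: 12.52
ee_pos: [562.9, -31.5, 88.1]
tcp_rot: [-2.219, -2.224, 0.0]
wrist_force: [-0.6, 0.6, 0.9]
finger_gap: -0.0
grasp_force: 0.0
```

```bash
python3 where.py
```

```text
0.77 [245 259 200] s [146.5] res [-0.2  0.1 -0.2]
0.62 [217 234 217] s [272.6] res [-0.6  0.2 -0.8]
0.2 [200 279 199] s [207.6] res [ 32.1 -31.1   8.2]
[562.97837085 -31.06962714  88.18647395] [0.2939588  0.11718703 0.12242986]
```

Call:
step_arm(
  steps=[0,-0.01,0.03,0,0,0,0,0,-0.02,0.05,0,0,0,0,-0.01,-0.05,0.03,0,0,0,0,-0.01,-0.05,0,0,0,0,0,0,0,0,0,0,0,0],
)

```text
clock: 13.25
ee_pos: [542.7, -163.8, 198.9]
tcp_rot: [2.222, 2.219, 0.0]
wrist_force: [-0.0, 0.5, -0.3]
finger_gap: -0.0
grasp_force: 0.0
```

```bash
python3 where.py
python3 - <<'E'
from rig import workorder
print(workorder.close_job())
E
```

```text
0.73 [216 234 217] s [274.4] res [-0.1 -0.2 -0.5]
0.71 [193 286 200] s [210.7] res [ 38.4 -38.7   7.6]
0.65 [245 260 200] s [144.4] res [ 0.2 -0.5 -0.5]
[ 542.74173184 -161.0234621   198.07993662] [0.52788449 0.70850603 0.42439801]
the job is handed in; nothing more can be done
None
```

The job is handed in, and no verdict was shown: the camera fit last put the drained bearing behind the upper catch in the top bay and the wet one behind the lower catch in the lower bay, both staying put after the fingers withdrew, by about 13 s.

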